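Test the plungers of an air valve bank and open only the free lines

ROBOT

A 7-joint arm with a two-finger parallel gripper is mounted at the origin on a cart in front of the work surface, level with it; the furniture and walls round the work are solid. World frame = base frame: x ahead of the robot, y to its left, z up, the work surface at z = 0. Lengths are in m, angles in rad, forces in N, time in s.
With the tool pointing down it reaches from about 0.425 to 0.875 m from the base axis. Payload 4.7 kg.
Tool frame: the origin (TCP) lies midway between the tips of the shut fingers; the grasp point (between the pads) lies 19 mm behind it; z points along the fingers, y is the line along which they close (so a half turn about z gives the same grasp; the last joint's range is limited). The gripper opens to 87 mm and grips with 3 to 60 N. Pads are 19 mm wide; open, the fingers measure 117 mm over their backs; the gripper's body (75 mm by 190 mm) begins 51 mm behind the grasp point.
Start: joints at [1.179, 0.321, -0.07, 1.45, 0.023, 1.371, -0.057], TCP at [0.257, -0.597, 0.223] pointing down, gripper open.
Joint ranges: [-2.86, 2.86], [-0.3, 2.09], [-1.38, 1.24], [0.06, 2.45], [-1.56, 4.7], [0.09, 2.05], [-2.69, 2.69]. Speed limits (rad/s): [2.57, 2.57, 3.14, 3.14, 3.14, 3.14, 3.14].

INTERFACE

Orientations are given as a rotation vector (axis times angle).
In Python, from bench import ctrl, get_image, calibration gives the robot as it stands.
- The arm moves only by the tool apply_moves, never from a script. Its arguments are lists of equal length, an entry for each row: "dp": the shift along the tool's x, y, z in m, a list of three; "twist": the turn, a rotation vector about the tool's x, y, z in rad, a list of three; "fingers": the closure, from 0 (fully open) to 1 (shut). In form: {"dp": [[dx, dy, dz], ...], "twist": [[ax, ay, az], ...], "fingers": [fingers, ...]}. A call has 1 to 10 rows; each row shifts and turns the commanded pose from where the row before left it, along the tool's axes as they then stand; what a row does not reach is not made up. A row lasts 1/10 s, in which the tool goes at most 50 mm and 8.59 degrees, less where a joint would pass 70% of its speed; a pose out of reach is approached as far as the arm can. A call is refused whole if a number of a shift passes 0.05 or a number of a turn 0.15, either way. A call with a gripper value outside its range is refused whole. The fingers move at their own pace and stop on an object; "newtons" is the grip in N (left out, the last holds). Time passes only in rows, so rows that do not move let the fingers close. It gives the time, the measured TCP pose, the force, the opening and the grip force at its end, in the units of the state.
- ctrl.get_state(): the state, without advancing time (a new reading comes with each control period).
- get_image(name): name is "scene" or "top" or "wrist"; returns the picture (480x640x3 uint8, red, green, blue); there is no depth.
- calibration(name): a dict with "fx", "fy", "cx", "cy" (pixels), "eye" and "attitude" of the camera in the world; the wrist camera has in their place "hand_eye" (4x4, takes a point from camera to tool coordinates, whose origin is the TCP and whose axes are the flange's). Camera axes: x right, y up, looking along -z (the intrinsics and any distortion apply to the point x, -y, -z); pixel columns grow to the right and rows downward; lengths in m; the calibration is good to about 2 mm. A picture is of the moment at which its call begins: read the wrist's pose just before it. calibration takes no time and is no camera call.
- ctrl.close_job(): hands the job in; it is judged then, once.
The state is a dict: "time": time; "joint_positions": joint angles; "qd": joint speeds; "joint_torque": joint torques, N m; "position": TCP position; "tool_rot": TCP orientation; "ft_force": force on the tool from outside, world axes, zero at the start; "torque": the same for the moment, N m; "grip_width": opening from 0.0 (shut) to 1.0 (fully open); "grip_force": force on a finger pad.
Only numpy, scipy, OpenCV 4.12 (cv2) and the standard library are available. Lean on these libraries where they do the work, as an engineer would, in place of code of your own. Each camera call takes 0.05 s, during which the arm holds its last target. There are 200 camera calls.

TASK

Check the four lines of the sloping valve bank and open the good ones: press each line's plunger straight in, and if it runs fully home, flip that line's lever above it fully up; if it jams part-way, stop at once without forcing it, leave that plunger there and leave its lever down. Do not raise a lever before its own plunger is fully home, and do not disturb the neighbouring levers or the things around the bank.

Things in the scene. Friction and masses are not known exactly. Their poses are not given: they have to be found in the camera images.
- valve_bank: fixed grey steel valve bank, 210 mm wide, standing on the bench. Origin: centre of its underside, on the bench; its x points away from its front, y to its left, z up. Its panel slopes at 27 degrees, facing front and up: the outward panel normal is (-0.454, 0, 0.891), 'up the slope' is (0.891, 0, 0.454) in its own frame
- panel_mid (a point): point on the panel surface 170 mm above the bank's origin. Four alike air lines, 1 to 4 from left to right, stand 45 mm apart (y = +67.5, +22.5, -22.5, -67.5 mm in the bank's frame). Each has a push plunger in the lower row (axis on the panel normal, 50 mm down the slope from here) and a toggle lever in the upper row (40 mm up the slope). 
- cowl_edge (a point): middle of the outer edge of the cowl: a 6 mm plate, 210 mm wide, standing square on the panel along its top edge, 100 mm up the slope from panel_mid, 120 mm deep. It overhangs the levers and blocks a vertical hand, so come in along the panel normal, tilted about 27 degrees
- plunger1_head (a point): centre of the flat outer face of the plunger head of line 1 (disc 28 mm across, 6 mm thick, on a 12 mm stem); the face looks along the panel normal, 52 mm out of the panel when fully out, 20 mm when home, on its collar
- plunger1 (a joint): travel of plunger 1 along the inward panel normal, m: 0 fully out, 0.032 fully home. Starts at 0 to 0.004, slides with 3 to 6 N of steady friction and stays where it is left (no spring). A free line runs smoothly to 0.032; a jammed line meets a springy stop part-way (0.010 to 0.018) where the push climbs by 4 to 7 N per mm (never push past 25 N); nothing outside shows which line
- lever1_tip (a point): outer end of the toggle lever of line 1 (steel, 65 mm long from its pivot, shaft 8-9 mm thick, its last 20 mm a 14 mm thick knob). Pivot: 8 mm out of the panel, 40 mm up the slope
- lever1 (a joint): angle of lever 1, rad: 0 = down/shut (leaning 25 degrees down the slope from the panel normal), 0.87 = up/open (leaning 25 degrees up the slope). Starts at 0 to 0.06; stiff hinge (about 0.11 N m), stays where it is left
- plunger2_head (a point): centre of the flat outer face of the plunger head of line 2 (disc 28 mm across, 6 mm thick, on a 12 mm stem); the face looks along the panel normal, 52 mm out of the panel when fully out, 20 mm when home, on its collar
- plunger2 (a joint): travel of plunger 2 along the inward panel normal, m: 0 fully out, 0.032 fully home. Starts at 0 to 0.004, slides with 3 to 6 N of steady friction and stays where it is left (no spring). A free line runs smoothly to 0.032; a jammed line meets a springy stop part-way (0.010 to 0.018) where the push climbs by 4 to 7 N per mm (never push past 25 N); nothing outside shows which line
- lever2_tip (a point): outer end of the toggle lever of line 2 (steel, 65 mm long from its pivot, shaft 8-9 mm thick, its last 20 mm a 14 mm thick knob). Pivot: 8 mm out of the panel, 40 mm up the slope
- lever2 (a joint): angle of lever 2, rad: 0 = down/shut (leaning 25 degrees down the slope from the panel normal), 0.87 = up/open (leaning 25 degrees up the slope). Starts at 0 to 0.06; stiff hinge (about 0.11 N m), stays where it is left
- plunger3_head (a point): centre of the flat outer face of the plunger head of line 3 (disc 28 mm across, 6 mm thick, on a 12 mm stem); the face looks along the panel normal, 52 mm out of the panel when fully out, 20 mm when home, on its collar
- plunger3 (a joint): travel of plunger 3 along the inward panel normal, m: 0 fully out, 0.032 fully home. Starts at 0 to 0.004, slides with 3 to 6 N of steady friction and stays where it is left (no spring). A free line runs smoothly to 0.032; a jammed line meets a springy stop part-way (0.010 to 0.018) where the push climbs by 4 to 7 N per mm (never push past 25 N); nothing outside shows which line
- lever3_tip (a point): outer end of the toggle lever of line 3 (steel, 65 mm long from its pivot, shaft 8-9 mm thick, its last 20 mm a 14 mm thick knob). Pivot: 8 mm out of the panel, 40 mm up the slope
- lever3 (a joint): angle of lever 3, rad: 0 = down/shut (leaning 25 degrees down the slope from the panel normal), 0.87 = up/open (leaning 25 degrees up the slope). Starts at 0 to 0.06; stiff hinge (about 0.11 N m), stays where it is left
- plunger4_head (a point): centre of the flat outer face of the plunger head of line 4 (disc 28 mm across, 6 mm thick, on a 12 mm stem); the face looks along the panel normal, 52 mm out of the panel when fully out, 20 mm when home, on its collar
- plunger4 (a joint): travel of plunger 4 along the inward panel normal, m: 0 fully out, 0.032 fully home. Starts at 0 to 0.004, slides with 3 to 6 N of steady friction and stays where it is left (no spring). A free line runs smoothly to 0.032; a jammed line meets a springy stop part-way (0.010 to 0.018) where the push climbs by 4 to 7 N per mm (never push past 25 N); nothing outside shows which line
- lever4_tip (a point): outer end of the toggle lever of line 4 (steel, 65 mm long from its pivot, shaft 8-9 mm thick, its last 20 mm a 14 mm thick knob). Pivot: 8 mm out of the panel, 40 mm up the slope
- lever4 (a joint): angle of lever 4, rad: 0 = down/shut (leaning 25 degrees down the slope from the panel normal), 0.87 = up/open (leaning 25 degrees up the slope). Starts at 0 to 0.06; stiff hinge (about 0.11 N m), stays where it is left
- oil_bottle: bystander: white squeeze bottle with a red spout, 53 mm across, 146 mm high; origin under its centre
- whetstone: bystander: two-layer whetstone, 42 x 110 x 18 mm, lying flat; origin under its centre
- wood_block: bystander: dark hardwood block, 45 x 90 x 38 mm, lying flat; origin under its centre
- glue_tin: bystander: round tin, 68 mm across, 75 mm high; origin under its centre

How it is judged:
At the end, for the whole second after the job is handed in: The plungers of the three free lines are fully home (travel over 28 of 32 mm) and their levers are up (over 0.72 of 0.87 rad); the plunger of the one jammed line stands pressed in as far as its stop (travel over 6.5 mm, under 24 mm) and its lever is down (under 0.15 rad) ((((value of joint plunger1 between 0.0065 and 0.024 m and value of joint lever1 below 0.15 rad) and (value of joint plunger2 above 0.028 m and value of joint lever2 above 0.72 rad) and (value of joint plunger3 above 0.028 m and value of joint lever3 above 0.72 rad) and (value of joint plunger4 above 0.028 m and value of joint lever4 above 0.72 rad)) or ((value of joint plunger2 between 0.0065 and 0.024 m and value of joint lever2 below 0.15 rad) and (value of joint plunger1 above 0.028 m and value of joint lever1 above 0.72 rad) and (value of joint plunger3 above 0.028 m and value of joint lever3 above 0.72 rad) and (value of joint plunger4 above 0.028 m and value of joint lever4 above 0.72 rad)) or ((value of joint plunger3 between 0.0065 and 0.024 m and value of joint lever3 below 0.15 rad) and (value of joint plunger1 above 0.028 m and value of joint lever1 above 0.72 rad) and (value of joint plunger2 above 0.028 m and value of joint lever2 above 0.72 rad) and (value of joint plunger4 above 0.028 m and value of joint lever4 above 0.72 rad)) or ((value of joint plunger4 between 0.0065 and 0.024 m and value of joint lever4 below 0.15 rad) and (value of joint plunger1 above 0.028 m and value of joint lever1 above 0.72 rad) and (value of joint plunger2 above 0.028 m and value of joint lever2 above 0.72 rad) and (value of joint plunger3 above 0.028 m and value of joint lever3 above 0.72 rad)))); the robot touches nothing.
It fails at once if a lever was raised (over 0.25 rad) while its own plunger was not home (under 27 mm) ((value of joint lever1 above 0.25 rad and value of joint plunger1 below 0.027 m) or (value of joint lever2 above 0.25 rad and value of joint plunger2 below 0.027 m) or (value of joint lever3 above 0.25 rad and value of joint plunger3 below 0.027 m) or (value of joint lever4 above 0.25 rad and value of joint plunger4 below 0.027 m)).
It fails at once if a plunger that was not home (under 27 mm) was forced with more than 40 N ((contact force between the fingers and plunger1 above 40 N and value of joint plunger1 below 0.027 m) or (contact force between the fingers and plunger2 above 40 N and value of joint plunger2 below 0.027 m) or (contact force between the fingers and plunger3 above 40 N and value of joint plunger3 below 0.027 m) or (contact force between the fingers and plunger4 above 40 N and value of joint plunger4 below 0.027 m)).
It fails at once if a bystander was shoved more than 20 mm (distance of any of oil_bottle, whetstone, wood_block, glue_tin from where it was at the start of the episode above 0.02 m).
It also fails if it takes over 58 s, if anything falls off the work surface, if the arm or the gripper's body presses on something with over 40 N, if the wrist force passes 120 N, or if a joint passes its speed limit or range.

## Working session

There is one attempt and no reset: what is moved stays moved. The work goes in short steps, Python scripts to look and compute and a tool call to move; the robot and the scene stay as the last step left them, time stands still between calls to the robot, and variables do not carry over. Pictures are saved under pics/ and viewed, at most 10 in all, crops included, and the job is handed in when it is done.

Besides the shell and the picture viewer there is one more tool, called after ">>>" as name(argument=value, ...), one argument or row to a line, values as JSON. apply_moves: Moves the arm, as the interface text tells. Its arguments: {"type":"object","properties":{"dp":{"type":"array"},"twist":{"type":"array"},"fingers":{"type":"array"},"newtons":{"type":"number"}},"required":["dp","twist","fingers"]}

```bash
ls; mkdir -p pics; python3 - <<'E'
from bench import ctrl,get_image,calibration
import cv2
s=ctrl.get_state();print(s)
for n in("scene","top"):
    cv2.imwrite(f"pics/{n}0.png",get_image(n)[:,:,::-1]);print(n,calibration(n))
print(calibration("wrist"))
E
```

```text
pics
{'time': 0.0, 'joint_positions': array([ 1.17912203,  0.32182947, -0.07009287,  1.45166586,  0.02260028,
        1.37082177, -0.05688802]), 'qd': array([ 0.00174686,  0.00172681, -0.00041626, -0.00144054, -0.00104805,
       -0.00076835,  0.00024337]), 'joint_torque': array([ 3.75705467e-04, -4.91286564e+01, -4.03775750e-01, -3.12527704e+01,
       -6.40020682e-02,  4.36745526e-02,  1.59445899e-04]), 'position': array([ 0.25631181, -0.59672156,  0.22146198]), 'tool_rot': array([-3.07530210e+00, -6.32724083e-01,  7.61294339e-04]), 'ft_force': array([ 0.5323535 ,  0.58193603, -0.39089376]), 'torque': array([0.08588156, 0.0512779 , 0.01147526]), 'grip_force': 0.0, 'grip_width': 1.0065447585533926}
scene {'fx': 606.3612139531754, 'fy': 606.3612139531754, 'cx': 323.3983161464093, 'cy': 243.6426691241072, 'eye': array([-0.2971093 ,  0.29827869,  1.29120261]), 'attitude': array([ 0.48345343, -0.5993788 , -1.75008567])}
top {'fx': 538.1547338900717, 'fy': 538.1547338900717, 'cx': 318.4415640337091, 'cy': 241.91422826940504, 'eye': array([0.41871287, 0.0900704 , 1.35455763]), 'attitude': array([ 0.0818783 , -0.11301473, -1.5804734 ])}
{'fx': 355.11649835825506, 'fy': 355.11649835825506, 'cx': 316.65200713128917, 'cy': 241.69300286986257, 'hand_eye': array([[ 1.29725542e-03,  9.63503583e-01,  2.67692291e-01,
         7.32770976e-02],
       [ 9.99999159e-01, -1.24708515e-03, -3.57437691e-04,
         2.82992260e-04],
       [-1.05574140e-05,  2.67692530e-01, -9.63504390e-01,
        -1.62802956e-01],
       [ 0.00000000e+00,  0.00000000e+00,  0.00000000e+00,
         1.00000000e+00]])}
```

View pics/scene0.png

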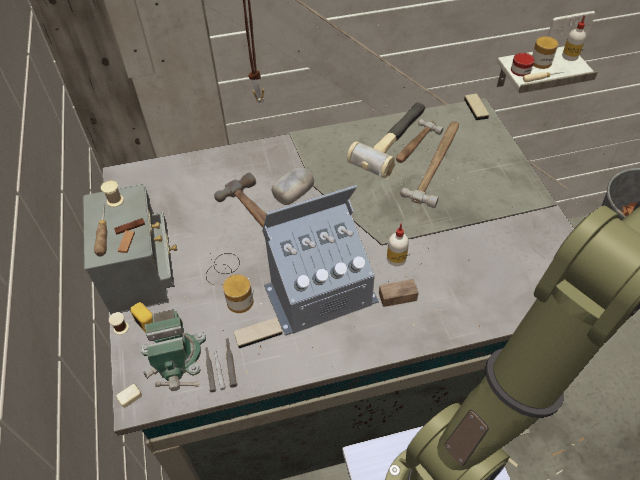

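View pics/top0.png

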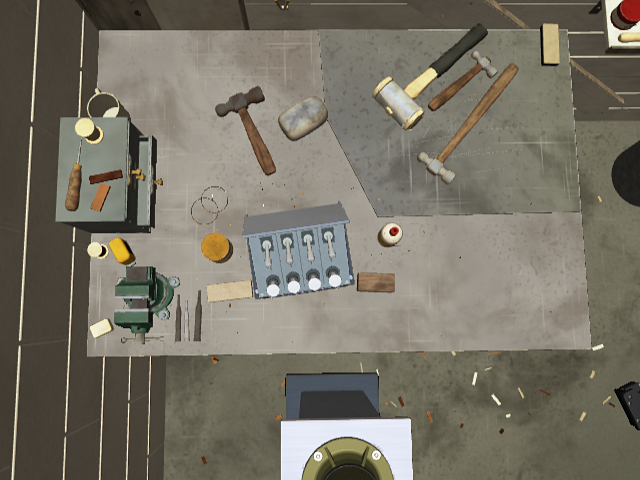

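The scene shows the bank at mid-bench. White plunger heads are in the top view near (274,289), (293,285), (314,283) and (334,280), and in the scene view near (303,283)…(358,264). The bottle and block are to the right, the tin and whetstone to the left. Next I'll triangulate the heads.

```bash
cat > h.py <<'E'
import numpy as np,cv2
from scipy.spatial.transform import Rotation as R
from scipy.optimize import least_squares
from bench import ctrl,get_image,calibration
def proj(c,P):
    q=R.from_rotvec(c["attitude"]).inv().apply(np.atleast_2d(P)-c["eye"])
    return np.c_[c["cx"]+c["fx"]*q[:,0]/-q[:,2], c["cy"]+c["fy"]*q[:,1]/q[:,2]]
Y=np.array([67.5,22.5,-22.5,-67.5])/1000
N=np.array([-.454,0,.891]);U=np.array([.891,0,.454])
def bank(p,u,n,y): # p=x,y,yaw
    b=np.array([0,0,.17])+U*u+N*n+np.array([0,1,0])*y
    return R.from_euler('z',p[2]).apply(b)+[p[0],p[1],0]
E
python3 - <<'E'
from h import *
obs={}
for n,roi in(("scene",(290,255,375,300)),("top",(262,262,350,300))):
    im=cv2.imread(f"pics/{n}0.png");x0,y0,x1,y1=roi
    hsv=cv2.cvtColor(im,cv2.COLOR_BGR2HSV)[y0:y1,x0:x1]
    m=((hsv[:,:,2]>205)&(hsv[:,:,1]<40)).astype(np.uint8)
    k,l,st,ce=cv2.connectedComponentsWithStats(m)
    r=sorted([(c[0]+x0,c[1]+y0,s[4],s[2],s[3]) for c,s in zip(ce[1:],st[1:]) if s[4]>40]);print(n,np.round(r,1))
    obs[n]=np.array(r)[:,:2]
cs,ct=calibration("scene"),calibration("top")
def f(p):
    P=np.array([bank(p,-.05,.05,y) for y in Y])
    return np.r_[proj(cs,P)-obs["scene"],proj(ct,P)-obs["top"]].ravel()
s=least_squares(f,[.45,.05,0]);print(s.x,np.round(s.fun.reshape(-1,2),1))
P=np.array([bank(s.x,.1,.12,0),bank(s.x,.1,.12,.105),bank(s.x,.1,.12,-.105)]);print(proj(cs,P),proj(ct,P))
print([np.round(bank(s.x,-.05,.05,y),3) for y in Y])
# free triangulation
for i in range(4):
    g=least_squares(lambda X:np.r_[proj(cs,X)-obs["scene"][i],proj(ct,X)-obs["top"][i]].ravel(),[.4,0,.2]);print(g.x,np.round(g.fun,1))
E
```

```text
scene [[302.9 280.4 108.   11.   12. ]
 [321.8 274.1 106.   12.   11. ]
 [340.3 267.7 106.   12.   12. ]
 [358.7 261.6 105.   12.   12. ]]
top [[272.7 289.9 113.   13.   12. ]
 [293.4 286.5 113.   12.   12. ]
 [314.2 283.6 113.   12.   12. ]
 [334.5 280.3 114.   12.   12. ]]
[0.53703166 0.10771837 0.1367004 ] [[-0.2  0.4]
 [-0.2  0.3]
 [-0.1  0.3]
 [-0.2  0.2]
 [ 0.2 -0.3]
 [ 0.2 -0. ]
 [ 0.  -0.3]
 [ 0.4 -0.1]]
[[312.5315086  200.56818396]
 [266.55981605 214.84756376]
 [356.87062519 186.79590257]] [[295.74020435 229.76557301]
 [241.86856788 237.65198964]
 [349.21064855 221.93788801]]
[array([0.461, 0.165, 0.192]), array([0.467, 0.121, 0.192]), array([0.473, 0.076, 0.192]), array([0.48 , 0.032, 0.192])]
[0.46030828 0.16540968 0.19464456] [-0.1 -0.   0.1  0. ]
[0.46713336 0.12088863 0.19325886] [-0.2 -0.   0.2  0. ]
[0.47278661 0.07632177 0.19404969] [-0. -0.  0.  0.]
[0.47917296 0.03203852 0.19310266] [-0.2  0.   0.2  0.1]
```

```bash
cat >> h.py <<'E'
BP=[0.537,0.1077,0.1367]
def rows(wps,tw,rot0):
    # wps: world pts per row (n+1), tw per row
    Rm=R.from_rotvec(rot0);out=[]
    for a,b,t in zip(wps[:-1],wps[1:],tw):
        out.append(np.round(Rm.inv().apply(b-a),3).tolist());Rm=Rm*R.from_rotvec(t)
    return out
def target():
    return R.from_matrix(R.from_euler('z',BP[2]).as_matrix()@np.c_[-U,[0,1,0],-N])
def rel(u,n,y):
    s=ctrl.get_state();Rm=R.from_rotvec(s["tool_rot"])
    print("dp",np.round(Rm.inv().apply(bank(BP,u,n,y)-s["position"]),4),"tw",np.round((Rm.inv()*target()).as_rotvec(),4),"F",np.round(Rm.inv().apply(s["ft_force"]),1),"t",s["time"],"q",np.round(s["joint_positions"],2))
E
python3 - <<'E'
from h import *
s=ctrl.get_state();p=s["position"];T=bank(BP,-.05,.15,Y[3]);print(T)
hi=p+[0.02,0.03,.12];w=[p+(hi-p)*i/4 for i in range(5)]
T2=T+[0,0,.04];w+=[hi+(T2-hi)*i/16 for i in range(1,17)]
tw=[[0,0,-.144]]*20
r=rows(w,tw,s["tool_rot"]);print(r[:10]);print(r[10:])
E
```

```text
[0.43459944 0.02547836 0.28095   ]
[[0.008, -0.005, -0.03], [0.008, -0.004, -0.03], [0.009, -0.003, -0.03], [0.009, -0.001, -0.03], [0.036, -0.012, 0.001], [0.038, -0.007, 0.001], [0.038, -0.002, 0.001], [0.038, 0.004, 0.001], [0.037, 0.009, 0.001], [0.035, 0.015, 0.001]]
[[0.033, 0.02, 0.001], [0.03, 0.024, 0.001], [0.026, 0.028, 0.001], [0.022, 0.032, 0.001], [0.017, 0.034, 0.001], [0.012, 0.036, 0.001], [0.007, 0.038, 0.001], [0.001, 0.038, 0.001], [-0.004, 0.038, 0.001], [-0.01, 0.037, 0.001]]
```

>>> apply_moves(
  dp=[
    [0.008, -0.005, -0.03],
    [0.008, -0.004, -0.03],
    [0.009, -0.003, -0.03],
    [0.009, -0.001, -0.03],
    [0.036, -0.012, 0.001],
    [0.038, -0.007, 0.001],
    [0.038, -0.002, 0.001],
    [0.038, 0.004, 0.001],
    [0.037, 0.009, 0.001],
    [0.035, 0.015, 0.001],
  ],
  twist=[
    [0, 0, -0.144],
    [0, 0, -0.144],
    [0, 0, -0.144],
    [0, 0, -0.144],
    [0, 0, -0.144],
    [0, 0, -0.144],
    [0, 0, -0.144],
    [0, 0, -0.144],
    [0, 0, -0.144],
    [0, 0, -0.144],
  ],
  fingers=[1, 1, 1, 1, 1, 1, 1, 1, 1, 1],
  newtons=30,
)

```text
time: 1.1
position: [0.336, -0.3435, 0.3361]
tool_rot: [-1.888, -2.51, 0.0]
ft_force: [0.6, 0.5, -0.3]
grip_width: 0.169
grip_force: 0.0
```

>>> apply_moves(
  dp=[
    [0.033, 0.02, 0.001],
    [0.03, 0.024, 0.001],
    [0.026, 0.028, 0.001],
    [0.022, 0.032, 0.001],
    [0.017, 0.034, 0.001],
    [0.012, 0.036, 0.001],
    [0.007, 0.038, 0.001],
    [0.001, 0.038, 0.001],
    [-0.004, 0.038, 0.001],
    [-0.01, 0.037, 0.001],
  ],
  twist=[
    [0, 0, -0.144],
    [0, 0, -0.144],
    [0, 0, -0.144],
    [0, 0, -0.144],
    [0, 0, -0.144],
    [0, 0, -0.144],
    [0, 0, -0.144],
    [0, 0, -0.144],
    [0, 0, -0.144],
    [0, 0, -0.144],
  ],
  fingers=[1, 1, 1, 1, 1, 1, 1, 1, 1, 1],
)

```text
time: 2.1
position: [0.4337, 0.0268, 0.3263]
tool_rot: [0.235, -3.133, 0.001]
ft_force: [0.7, -0.6, 0.4]
grip_width: 0.005
grip_force: 0.0
```

```bash
python3 -c "
from h import *
rel(-.05,.15,Y[3]);print(ctrl.get_state()['position'])"
```

```text
dp [-0.0007 -0.0015  0.0453] tw [ 0.0025 -0.4714  0.0132] F [-0.6 -0.7 -0.4] t 2.1 q [ 0.68 -0.19 -0.68  1.75 -0.12  1.54  1.73]
[0.43366924 0.02684853 0.32627105]
```

>>> apply_moves(
  dp=[
    [0, 0, 0],
    [0, 0, 0],
    [0, 0, 0],
    [0, 0, 0],
    [0, 0, 0],
  ],
  twist=[
    [0, -0.118, 0.003],
    [0, -0.118, 0.003],
    [0, -0.118, 0.003],
    [0, -0.118, 0.003],
    [0, 0, 0],
  ],
  fingers=[1, 1, 1, 1, 1],
)

```text
time: 2.6
position: [0.4801, 0.0372, 0.2693]
tool_rot: [-0.195, 2.84, 0.04]
ft_force: [-0.3, -0.7, -0.2]
grip_width: 0.007
grip_force: 0.0
```

```bash
python3 -c "
from h import *
rel(-.05,.07,Y[3])
cv2.imwrite('pics/w1.png',get_image('wrist')[:,:,::-1])"
```

```text
dp [ 0.0273 -0.0059  0.054 ] tw [ 0.0073 -0.1758 -0.0014] F [ 0.4 -0.7  0.1] t 2.6 q [ 0.4  -0.3  -0.42  2.   -0.18  1.13  1.74]
```

View pics/w1.png

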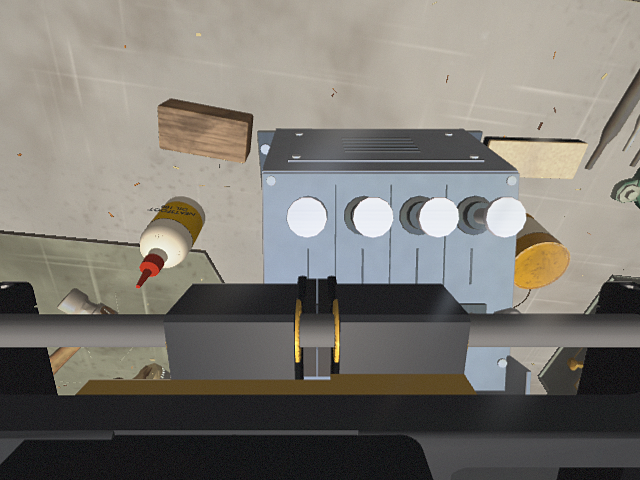

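The view shows the four white heads at rows ~217 (columns 307, 373, 439, 505) and nothing in the way. Joint 2 hit its limit while the hand was high, so I'll go lower and then finish the tilt.

>>> apply_moves(
  dp=[
    [0.007, -0.0015, 0.013],
    [0.007, -0.0015, 0.013],
    [0.007, -0.0015, 0.014],
    [0.006, -0.0015, 0.014],
    [0, 0, 0],
    [0, 0, 0],
    [0, 0, 0],
  ],
  twist=[
    [0, 0, 0],
    [0, 0, 0],
    [0, 0, 0],
    [0.007, -0.04, 0],
    [0, -0.06, 0],
    [0, -0.06, 0],
    [0, 0, 0],
  ],
  fingers=[1, 1, 1, 1, 1, 1, 1],
)

```text
time: 3.35
position: [0.5016, 0.0303, 0.2119]
tool_rot: [-0.184, 2.714, 0.044]
ft_force: [-0.1, -0.6, -1.2]
grip_width: 0.008
grip_force: 0.0
```

```bash
python3 -c "
from h import *
rel(-.05,.07,Y[3])"
```

```text
dp [ 0.0289  0.0043 -0.0106] tw [ 0.0023 -0.0486 -0.0021] F [ 0.7 -0.6  1.1] t 3.35 q [ 0.09 -0.3  -0.15  2.16 -0.1   0.86  1.68]
```

Out of reach at the full tilt here, because joint 2 is at its limit. The presses can use a smaller tilt (~14°) along the same press line, and the levers further out can take the full tilt.

>>> apply_moves(
  dp=[
    [0.01, 0.002, -0.002],
    [0.01, 0.002, -0.002],
    [0.008, 0, -0.001],
    [0, 0, 0],
  ],
  twist=[
    [0, 0.085, 0],
    [0, 0.085, 0],
    [0, 0, 0],
    [0, 0, 0],
  ],
  fingers=[1, 1, 1, 1],
)

```text
time: 3.75
position: [0.4736, 0.0297, 0.2084]
tool_rot: [-0.193, 2.881, 0.028]
ft_force: [0.7, -0.7, -0.1]
grip_width: 0.009
grip_force: 0.0
```

```bash
cat >> h.py <<'E'
def st():
    s=ctrl.get_state();b=R.from_euler('z',BP[2]).inv().apply(s["position"]-np.r_[BP[:2],0])-[0,0,.17]
    Rm=R.from_rotvec(s["tool_rot"]);ti=Rm.inv()
    NB=R.from_euler('z',BP[2]).apply([-N,-U]) 
    f=R.from_euler('z',BP[2]).inv().apply(s["ft_force"])
    print("u,n,y mm",np.round(1e3*np.array([b@U,b@N,b[1]]),1),"Fn %.1f Fu %.1f Fy %.1f"%(f@N,f@U,f[1]),"tw",np.round((ti*target()).as_rotvec(),3),"per-mm in: tool dp",np.round(ti.apply(NB[0]),3),"down:",np.round(ti.apply(NB[1]),3),"t",s["time"],"q",np.round(s["joint_positions"],2))
E
python3 -c "
from h import *
rel(-.05,.065,Y[3]);st()"
```

```text
dp [0.0015 0.0011 0.0029] tw [ 0.0013 -0.2167 -0.0031] F [-0.6 -0.8  0.3] t 3.75 q [ 0.09 -0.24 -0.18  2.08 -0.07  1.04  1.65]
u,n,y mm [-47.9  67.6 -68.6] Fn -0.4 Fu 0.5 Fy -0.8 tw [ 0.001 -0.217 -0.003] per-mm in: tool dp [-0.215 -0.001  0.977] down: [ 0.977 -0.003  0.215] t 3.75 q [ 0.09 -0.24 -0.18  2.08 -0.07  1.04  1.65]
```

>>> apply_moves(
  dp=[
    [0.006, 0.001, 0.001],
    [-0.0008, 0, 0.0035],
    [-0.0008, 0, 0.0035],
    [-0.0008, 0, 0.0035],
    [-0.0008, 0, 0.0035],
    [-0.0008, 0, 0.0035],
    [-0.0008, 0, 0.0035],
  ],
  twist=[
    [0, 0, 0],
    [0, 0, 0],
    [0, 0, 0],
    [0, 0, 0],
    [0, 0, 0],
    [0, 0, 0],
    [0, 0, 0],
  ],
  fingers=[1, 1, 1, 1, 1, 1, 1],
)

```text
time: 4.45
position: [0.4787, 0.0321, 0.1871]
tool_rot: [-0.195, 2.881, 0.029]
ft_force: [-3.1, -0.2, 3.2]
grip_width: 0.001
grip_force: 2.2
```

```bash
python3 -c "
from h import *
st()"
```

```text
u,n,y mm [-52.9  46.2 -66.9] Fn 4.3 Fu -1.4 Fy 0.2 tw [ 0.002 -0.217 -0.002] per-mm in: tool dp [-0.215 -0.002  0.977] down: [ 0.977 -0.002  0.215] t 4.45 q [ 0.09 -0.21 -0.18  2.1  -0.06  0.99  1.64]
```

>>> apply_moves(
  dp=[
    [-0.0003, 0, 0.0012],
    [-0.0003, 0, 0.0012],
  ],
  twist=[
    [0, 0, 0],
    [0, 0, 0],
  ],
  fingers=[1, 1],
)

```text
time: 4.65
position: [0.4797, 0.0323, 0.1849]
tool_rot: [-0.195, 2.881, 0.029]
ft_force: [-3.4, -0.1, 4.0]
grip_width: 0.005
grip_force: 1.9
```

>>> apply_moves(
  dp=[
    [-0.0003, 0, 0.0012],
    [-0.0003, 0, 0.0012],
  ],
  twist=[
    [0, 0, 0],
    [0, 0, 0],
  ],
  fingers=[1, 1],
)

```text
time: 4.85
position: [0.4809, 0.0324, 0.1827]
tool_rot: [-0.195, 2.881, 0.029]
ft_force: [-2.3, -0.0, 2.6]
grip_width: 0.004
grip_force: 1.9
```

>>> apply_moves(
  dp=[
    [-0.0003, 0, 0.0015],
    [-0.0003, 0, 0.0015],
  ],
  twist=[
    [0, 0, 0],
    [0, 0, 0],
  ],
  fingers=[1, 1],
)

```text
time: 5.05
position: [0.4823, 0.0326, 0.1799]
tool_rot: [-0.195, 2.881, 0.029]
ft_force: [-2.9, 0.0, 3.3]
grip_width: 0.007
grip_force: 1.9
```

>>> apply_moves(
  dp=[
    [-0.0003, 0, 0.0015],
    [-0.0003, 0, 0.0015],
  ],
  twist=[
    [0, 0, 0],
    [0, 0, 0],
  ],
  fingers=[1, 1],
)

```text
time: 5.25
position: [0.4837, 0.0328, 0.1772]
tool_rot: [-0.195, 2.881, 0.029]
ft_force: [-2.3, -0.4, 3.2]
grip_width: 0.007
grip_force: 1.9
```

>>> apply_moves(
  dp=[
    [-0.0003, 0, 0.0015],
    [-0.0003, 0, 0.0015],
  ],
  twist=[
    [0, 0, 0],
    [0, 0, 0],
  ],
  fingers=[1, 1],
)

```text
time: 5.45
position: [0.485, 0.033, 0.1745]
tool_rot: [-0.195, 2.881, 0.029]
ft_force: [-3.0, -0.4, 3.2]
grip_width: 0.005
grip_force: 1.9
```

```bash
python3 -c "
from h import *
st()"
```

```text
u,n,y mm [-52.9  32.  -66.9] Fn 4.2 Fu -1.2 Fy 0.0 tw [ 0.002 -0.216 -0.002] per-mm in: tool dp [-0.214 -0.002  0.977] down: [ 0.977 -0.002  0.214] t 5.45 q [ 0.09 -0.19 -0.19  2.11 -0.06  0.96  1.64]
```

>>> apply_moves(
  dp=[
    [-0.0004, 0, 0.002],
    [-0.0004, 0, 0.002],
    [-0.0004, 0, 0.002],
    [-0.0004, 0, 0.0015],
    [-0.0002, 0, 0.001],
  ],
  twist=[
    [0, 0, 0],
    [0, 0, 0],
    [0, 0, 0],
    [0, 0, 0],
    [0, 0, 0],
  ],
  fingers=[1, 1, 1, 1, 1],
)

```text
time: 5.95
position: [0.4889, 0.0335, 0.1666]
tool_rot: [-0.195, 2.881, 0.029]
ft_force: [-2.0, -0.6, 2.9]
grip_width: 0.006
grip_force: 1.9
```

>>> apply_moves(
  dp=[
    [-0.0002, 0, 0.0009],
    [-0.0002, 0, 0.0009],
  ],
  twist=[
    [0, 0, 0],
    [0, 0, 0],
  ],
  fingers=[1, 1],
)

```text
time: 6.15
position: [0.4895, 0.0336, 0.166]
tool_rot: [-0.195, 2.881, 0.028]
ft_force: [-9.9, -1.0, 14.4]
grip_width: 0.004
grip_force: 8.7
```

```bash
python3 -c "
from h import *
st()"
```

```text
u,n,y mm [-52.8  22.4 -66.9] Fn 17.3 Fu -2.4 Fy 0.3 tw [ 0.002 -0.217 -0.002] per-mm in: tool dp [-0.215 -0.001  0.977] down: [ 0.977 -0.002  0.215] t 6.15 q [ 0.09 -0.17 -0.19  2.11 -0.05  0.94  1.63]
```

>>> apply_moves(
  dp=[
    [0.0022, 0, -0.0098],
    [0.0022, 0, -0.0098],
    [0.0022, 0, -0.0098],
    [0.0022, 0, -0.0098],
    [0, 0.0225, 0],
    [0, 0.0225, 0],
    [-0.0009, 0, 0.004],
    [-0.0009, 0, 0.004],
    [-0.0009, 0, 0.004],
    [-0.0009, 0, 0.004],
  ],
  twist=[
    [0, 0, 0],
    [0, 0, 0],
    [0, 0, 0],
    [0, 0, 0],
    [0, 0, 0],
    [0, 0, 0],
    [0, 0, 0],
    [0, 0, 0],
    [0, 0, 0],
    [0, 0, 0],
  ],
  fingers=[1, 1, 1, 1, 1, 1, 1, 1, 1, 1],
)

```text
time: 7.15
position: [0.473, 0.0765, 0.1866]
tool_rot: [-0.193, 2.881, 0.029]
ft_force: [-3.1, 2.2, 4.2]
grip_width: 0.007
grip_force: 2.7
```

```bash
python3 -c "
from h import *
st()"
```

```text
u,n,y mm [-52.7  45.5 -22.2] Fn 5.0 Fu -0.5 Fy 2.6 tw [ 0.002 -0.216 -0.003] per-mm in: tool dp [-0.214 -0.002  0.977] down: [ 0.977 -0.004  0.214] t 7.15 q [ 0.06 -0.21 -0.26  2.1  -0.05  0.99  1.53]
```

>>> apply_moves(
  dp=[
    [-0.0003, 0, 0.0015],
    [-0.0003, 0, 0.0015],
  ],
  twist=[
    [0, 0, 0],
    [0, 0, 0],
  ],
  fingers=[1, 1],
)

```text
time: 7.35
position: [0.4744, 0.0767, 0.1837]
tool_rot: [-0.194, 2.88, 0.029]
ft_force: [-2.6, 1.1, 5.5]
grip_width: 0.009
grip_force: 2.4
```

>>> apply_moves(
  dp=[
    [-0.0002, 0, 0.001],
    [-0.0002, 0, 0.001],
  ],
  twist=[
    [0, 0, 0],
    [0, 0, 0],
  ],
  fingers=[1, 1],
)

```text
time: 7.55
position: [0.4752, 0.0769, 0.1819]
tool_rot: [-0.194, 2.88, 0.029]
ft_force: [-1.0, 1.7, 5.3]
grip_width: 0.009
grip_force: 2.5
```

Steady (~5.2 N), so it's still free so far.

>>> apply_moves(
  dp=[
    [-0.0003, 0, 0.0013],
    [-0.0003, 0, 0.0013],
  ],
  twist=[
    [0, 0, 0],
    [0, 0, 0],
  ],
  fingers=[1, 1],
)

```text
time: 7.75
position: [0.4763, 0.077, 0.1802]
tool_rot: [-0.194, 2.88, 0.028]
ft_force: [-6.8, -0.0, 11.8]
grip_width: 0.004
grip_force: 6.6
```

That's a jump to ~13.6 N at about 15–16 mm of travel, so line 3 is jammed. I'll stop here, leave it, and move to line 2.

>>> apply_moves(
  dp=[
    [0.0017, 0, -0.0078],
    [0.0017, 0, -0.0078],
    [0.0017, 0, -0.0078],
    [0, 0.0225, 0],
    [0, 0.0225, 0],
    [-0.0009, 0, 0.0039],
    [-0.0009, 0, 0.0039],
    [-0.0009, 0, 0.0039],
    [-0.0009, 0, 0.0039],
  ],
  twist=[
    [0, 0, 0],
    [0, 0, 0],
    [0, 0, 0],
    [0, 0, 0],
    [0, 0, 0],
    [0, 0, 0],
    [0, 0, 0],
    [0, 0, 0],
    [0, 0, 0],
  ],
  fingers=[1, 1, 1, 1, 1, 1, 1, 1, 1],
)

```text
time: 8.65
position: [0.4668, 0.1207, 0.1866]
tool_rot: [-0.193, 2.881, 0.029]
ft_force: [-1.7, 0.7, 3.3]
grip_width: 0.008
grip_force: 2.0
```

```bash
python3 -c "
from h import *
st()"
```

```text
u,n,y mm [-52.8  45.6  22.5] Fn 3.6 Fu 0.1 Fy 1.0 tw [ 0.002 -0.217 -0.003] per-mm in: tool dp [-0.215 -0.001  0.977] down: [ 0.977 -0.004  0.215] t 8.65 q [ 0.03 -0.21 -0.33  2.09 -0.03  0.99  1.42]
```

>>> apply_moves(
  dp=[
    [-0.0004, 0, 0.002],
    [-0.0004, 0, 0.0018],
  ],
  twist=[
    [0, 0, 0],
    [0, 0, 0],
  ],
  fingers=[1, 1],
)

```text
time: 8.85
position: [0.4686, 0.1211, 0.1831]
tool_rot: [-0.194, 2.881, 0.028]
ft_force: [-1.4, -0.3, 2.5]
grip_width: 0.007
grip_force: 1.7
```

>>> apply_moves(
  dp=[
    [-0.0004, 0, 0.0018],
    [-0.0004, 0, 0.0018],
  ],
  twist=[
    [0, 0, 0],
    [0, 0, 0],
  ],
  fingers=[1, 1],
)

```text
time: 9.05
position: [0.4702, 0.1214, 0.1798]
tool_rot: [-0.194, 2.881, 0.028]
ft_force: [-1.8, -0.7, 2.6]
grip_width: 0.007
grip_force: 1.7
```

>>> apply_moves(
  dp=[
    [-0.0004, 0, 0.0018],
    [-0.0004, 0, 0.0018],
  ],
  twist=[
    [0, 0, 0],
    [0, 0, 0],
  ],
  fingers=[1, 1],
)

```text
time: 9.25
position: [0.4719, 0.1217, 0.1765]
tool_rot: [-0.194, 2.881, 0.028]
ft_force: [-2.0, -2.4, 2.8]
grip_width: 0.002
grip_force: 1.7
```

>>> apply_moves(
  dp=[
    [-0.0005, 0, 0.0024],
    [-0.0005, 0, 0.0024],
    [-0.0005, 0, 0.0024],
    [-0.0005, 0, 0.0024],
    [-0.0005, 0, 0.0022],
  ],
  twist=[
    [0, 0, 0],
    [0, 0, 0],
    [0, 0, 0],
    [0, 0, 0],
    [0, 0, 0],
  ],
  fingers=[1, 1, 1, 1, 1],
)

```text
time: 9.75
position: [0.4773, 0.1226, 0.166]
tool_rot: [-0.194, 2.881, 0.028]
ft_force: [-8.6, -3.7, 17.1]
grip_width: 0.005
grip_force: 9.7
```

```bash
python3 -c "
from h import *
st()"
```

```text
u,n,y mm [-52.7  22.4  22.9] Fn 19.3 Fu -0.3 Fy -2.5 tw [ 0.001 -0.216 -0.002] per-mm in: tool dp [-0.214 -0.001  0.977] down: [ 0.977 -0.002  0.214] t 9.75 q [ 0.03 -0.16 -0.34  2.1  -0.01  0.94  1.4 ]
```

Line 2 is home. Next is line 1.

>>> apply_moves(
  dp=[
    [0.0022, 0, -0.0098],
    [0.0022, 0, -0.0098],
    [0.0022, 0, -0.0098],
    [0.0022, 0, -0.0098],
    [0, 0.0225, 0],
    [0, 0.0225, 0],
    [-0.0009, 0, 0.004],
    [-0.0009, 0, 0.004],
    [-0.0009, 0, 0.004],
    [-0.0009, 0, 0.004],
  ],
  twist=[
    [0, 0, 0],
    [0, 0, 0],
    [0, 0, 0],
    [0, 0, 0],
    [0, 0, 0],
    [0, 0, 0],
    [0, 0, 0],
    [0, 0, 0],
    [0, 0, 0],
    [0, 0, 0],
  ],
  fingers=[1, 1, 1, 1, 1, 1, 1, 1, 1, 1],
)

```text
time: 10.75
position: [0.4605, 0.1656, 0.1874]
tool_rot: [-0.193, 2.881, 0.029]
ft_force: [-3.5, 1.8, 4.9]
grip_width: 0.006
grip_force: 2.5
```

```bash
python3 -c "
from h import *
st()"
```

```text
u,n,y mm [-52.6  46.3  67.8] Fn 5.8 Fu -0.7 Fy 2.3 tw [ 0.002 -0.216 -0.003] per-mm in: tool dp [-0.214 -0.002  0.977] down: [ 0.977 -0.003  0.214] t 10.75 q [ 0.   -0.19 -0.41  2.07 -0.01  0.99  1.3 ]
```

>>> apply_moves(
  dp=[
    [-0.0004, 0, 0.0018],
    [-0.0004, 0, 0.0018],
  ],
  twist=[
    [0, 0, 0],
    [0, 0, 0],
  ],
  fingers=[1, 1],
)

```text
time: 10.95
position: [0.4621, 0.1659, 0.1839]
tool_rot: [-0.194, 2.881, 0.029]
ft_force: [-2.3, 1.4, 3.9]
grip_width: 0.008
grip_force: 2.2
```

>>> apply_moves(
  dp=[
    [-0.0004, 0, 0.0018],
    [-0.0004, 0, 0.0018],
  ],
  twist=[
    [0, 0, 0],
    [0, 0, 0],
  ],
  fingers=[1, 1],
)

```text
time: 11.15
position: [0.4638, 0.1662, 0.1806]
tool_rot: [-0.194, 2.88, 0.029]
ft_force: [-1.4, 0.3, 4.4]
grip_width: 0.004
grip_force: 2.2
```

>>> apply_moves(
  dp=[
    [-0.0004, 0, 0.0018],
    [-0.0004, 0, 0.0018],
  ],
  twist=[
    [0, 0, 0],
    [0, 0, 0],
  ],
  fingers=[1, 1],
)

```text
time: 11.35
position: [0.4655, 0.1664, 0.1772]
tool_rot: [-0.194, 2.88, 0.028]
ft_force: [-1.8, 0.9, 3.4]
grip_width: 0.008
grip_force: 2.2
```

>>> apply_moves(
  dp=[
    [-0.0005, 0, 0.0024],
    [-0.0005, 0, 0.0024],
    [-0.0005, 0, 0.0024],
    [-0.0005, 0, 0.0024],
    [-0.0005, 0, 0.0022],
    [-0.0002, 0, 0.0008],
  ],
  twist=[
    [0, 0, 0],
    [0, 0, 0],
    [0, 0, 0],
    [0, 0, 0],
    [0, 0, 0],
    [0, 0, 0],
  ],
  fingers=[1, 1, 1, 1, 1, 1],
)

```text
time: 11.95
position: [0.4712, 0.1673, 0.1661]
tool_rot: [-0.195, 2.881, 0.028]
ft_force: [-6.1, -1.3, 10.6]
grip_width: 0.006
grip_force: 6.4
```

```bash
python3 -c "
from h import *
st()"
```

```text
u,n,y mm [-52.6  22.5  68. ] Fn 12.3 Fu -0.7 Fy -0.5 tw [ 0.002 -0.216 -0.002] per-mm in: tool dp [-0.215 -0.001  0.977] down: [ 0.977 -0.002  0.215] t 11.95 q [ 0.   -0.14 -0.42  2.08  0.01  0.94  1.28]
```

>>> apply_moves(
  dp=[
    [0.0021, 0, -0.0098],
    [0.0021, 0, -0.0098],
    [0.0021, 0, -0.0098],
    [-0.0122, 0, -0.0027],
    [-0.0122, 0, -0.0027],
    [-0.0122, 0, -0.0027],
    [0, 0, 0],
    [0, 0, 0],
    [0, 0, 0],
    [0, 0, 0],
  ],
  twist=[
    [0, 0, 0],
    [0, 0, 0],
    [0, 0, 0],
    [0, 0, 0],
    [0, 0, 0],
    [0, 0, 0],
    [0, -0.072, 0],
    [0, -0.072, 0],
    [0, -0.072, 0],
    [0, 0, 0],
  ],
  fingers=[1, 1, 1, 1, 1, 1, 1, 1, 1, 1],
)

```text
time: 12.95
position: [0.4895, 0.1695, 0.2084]
tool_rot: [-0.181, 2.667, 0.045]
ft_force: [-0.6, -0.4, -0.7]
grip_width: 0.004
grip_force: 0.0
```

```bash
python3 -c "
from h import *
st()
cv2.imwrite('pics/w2.png',get_image('wrist')[:,:,::-1])"
```

```text
u,n,y mm [-17.   51.8  67.7] Fn -0.3 Fu -0.8 Fy -0.3 tw [ 0.001 -0.002 -0.001] per-mm in: tool dp [-0.002 -0.001  1.   ] down: [ 1.    -0.001  0.002] t 12.95 q [-0.01 -0.29 -0.41  2.16  0.02  0.8   1.27]
```

View pics/w2.png

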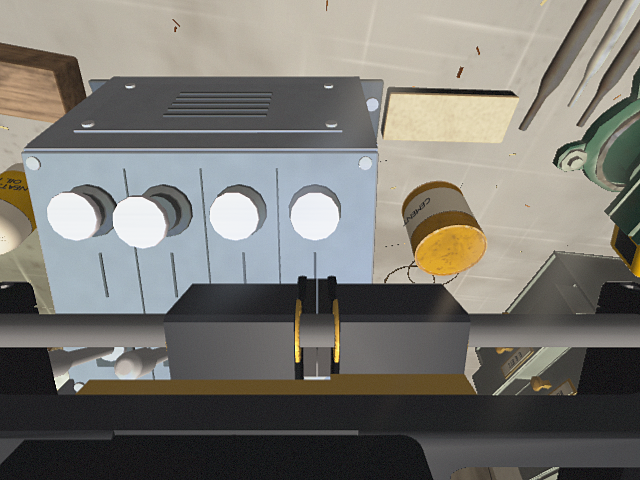

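The view shows heads 1, 2 and 4 home and head 3 (142,222) standing out. The fingers are lined up with line 1, so I'll push lever 1 up the slope.

>>> apply_moves(
  dp=[
    [-0.006, 0, 0],
    [-0.006, 0, 0],
    [-0.006, 0, 0],
    [-0.006, 0, 0],
    [-0.006, 0, 0],
    [-0.006, 0, 0],
    [-0.006, 0, 0],
    [-0.006, 0, 0],
    [-0.005, 0, 0],
    [-0.003, 0, 0],
  ],
  twist=[
    [0, 0, 0],
    [0, 0, 0],
    [0, 0, 0],
    [0, 0, 0],
    [0, 0, 0],
    [0, 0, 0],
    [0, 0, 0],
    [0, 0, 0],
    [0, 0, 0],
    [0, 0, 0],
  ],
  fingers=[1, 1, 1, 1, 1, 1, 1, 1, 1, 1],
)

```text
time: 14.0
position: [0.54, 0.1764, 0.2343]
tool_rot: [-0.18, 2.667, 0.046]
ft_force: [-2.1, -0.6, -4.2]
grip_width: 0.006
grip_force: 1.7
```

```bash
python3 -c "
from h import *
st()"
```

```text
u,n,y mm [40.2 51.7 67.7] Fn -2.8 Fu -3.8 Fy -0.3 tw [ 0.002 -0.002 -0.003] per-mm in: tool dp [-0.002 -0.002  1.   ] down: [ 1.    -0.003  0.002] t 14.0 q [ 0.01 -0.19 -0.41  2.03  0.06  0.83  1.26]
```

>>> apply_moves(
  dp=[
    [-0.0015, 0, 0],
    [-0.0015, 0, 0],
    [-0.001, 0, 0],
  ],
  twist=[
    [0, 0, 0],
    [0, 0, 0],
    [0, 0, 0],
  ],
  fingers=[1, 1, 1],
)

```text
time: 14.3
position: [0.5426, 0.1768, 0.2357]
tool_rot: [-0.18, 2.669, 0.046]
ft_force: [-5.6, -1.5, -3.8]
grip_width: 0.003
grip_force: 3.5
```

>>> apply_moves(
  dp=[
    [-0.001, 0, 0],
    [-0.001, 0, 0],
  ],
  twist=[
    [0, 0, 0],
    [0, 0, 0],
  ],
  fingers=[1, 1],
)

```text
time: 14.5
position: [0.5429, 0.1768, 0.2357]
tool_rot: [-0.18, 2.672, 0.045]
ft_force: [-11.1, -1.9, -2.4]
grip_width: 0.007
grip_force: 5.5
```

```bash
python3 -c "
from h import *
st()"
```

```text
u,n,y mm [43.4 51.6 67.7] Fn 2.9 Fu -11.1 Fy -0.4 tw [ 0.001 -0.007 -0.002] per-mm in: tool dp [-0.007 -0.001  1.   ] down: [ 1.    -0.002  0.007] t 14.5 q [ 0.01 -0.18 -0.41  2.02  0.07  0.84  1.26]
```

>>> apply_moves(
  dp=[
    [0.021, 0, 0],
    [0.021, 0, 0],
    [0.021, 0, 0],
    [0, -0.0225, 0],
    [0, -0.0225, 0],
    [0, 0, 0],
    [-0.006, 0, 0],
    [-0.006, 0, 0],
    [-0.006, 0, 0],
    [-0.006, 0, 0],
  ],
  twist=[
    [0, 0, 0],
    [0, 0, 0],
    [0, 0, 0],
    [0, 0, 0],
    [0, 0, 0],
    [0, 0, 0],
    [0, 0, 0],
    [0, 0, 0],
    [0, 0, 0],
    [0, 0, 0],
  ],
  fingers=[1, 1, 1, 1, 1, 1, 1, 1, 1, 1],
)

```text
time: 15.5
position: [0.5192, 0.1289, 0.2191]
tool_rot: [-0.181, 2.668, 0.045]
ft_force: [-3.7, -1.2, 0.8]
grip_width: 0.006
grip_force: 1.7
```

```bash
python3 -c "
from h import *
st()"
```

```text
u,n,y mm [ 9.2 50.4 23.4] Fn 2.5 Fu -3.0 Fy -0.7 tw [ 0.001 -0.003 -0.002] per-mm in: tool dp [-0.003 -0.001  1.   ] down: [ 1.    -0.002  0.003] t 15.5 q [-0.18 -0.26 -0.16  2.13  0.07  0.81  1.33]
```

>>> apply_moves(
  dp=[
    [-0.006, 0, -0.001],
    [-0.006, 0, 0],
    [-0.006, 0, 0],
    [-0.006, 0, 0],
    [-0.006, 0, 0],
    [-0.003, 0, 0],
    [-0.0015, 0, 0],
    [-0.0015, 0, 0],
  ],
  twist=[
    [0, 0, 0],
    [0, 0, 0],
    [0, 0, 0],
    [0, 0, 0],
    [0, 0, 0],
    [0, 0, 0],
    [0, 0, 0],
    [0, 0, 0],
  ],
  fingers=[1, 1, 1, 1, 1, 1, 1, 1],
)

```text
time: 16.3
position: [0.5491, 0.1327, 0.2345]
tool_rot: [-0.18, 2.672, 0.045]
ft_force: [-6.9, -2.5, -3.1]
grip_width: 0.009
grip_force: 4.3
```

```bash
python3 -c "
from h import *
st()"
```

```text
u,n,y mm [43.  50.5 23.1] Fn 0.5 Fu -7.8 Fy -1.5 tw [ 0.001 -0.007 -0.002] per-mm in: tool dp [-0.007 -0.001  1.   ] down: [ 1.    -0.002  0.007] t 16.3 q [-0.18 -0.19 -0.15  2.05  0.08  0.83  1.34]
```

>>> apply_moves(
  dp=[
    [-0.0015, 0, 0],
    [0, 0, 0],
    [0.021, 0, -0.001],
    [0.021, 0, 0],
    [0.021, 0, 0],
    [0, -0.03, 0],
    [0, -0.03, 0],
    [0, -0.0305, 0],
    [0, 0, 0],
    [0, 0, 0],
  ],
  twist=[
    [0, 0, 0],
    [0, 0, 0],
    [0, 0, 0],
    [0, 0, 0],
    [0, 0, 0],
    [0, 0, 0],
    [0, 0, 0],
    [0, 0, 0],
    [0, 0, 0],
    [0, 0, 0],
  ],
  fingers=[1, 1, 1, 1, 1, 1, 1, 1, 1, 1],
)

```text
time: 17.3
position: [0.5149, 0.0372, 0.2092]
tool_rot: [-0.178, 2.667, 0.045]
ft_force: [0.2, 0.8, -0.1]
grip_width: 0.003
grip_force: 0.0
```

```bash
python3 -c "
from h import *
st()"
```

```text
u,n,y mm [-10.2  49.2 -66.9] Fn -0.2 Fu 0.2 Fy 0.8 tw [ 0.    -0.002 -0.004] per-mm in: tool dp [-0.002 -0.     1.   ] down: [ 1.    -0.004  0.002] t 17.3 q [-0.03 -0.3  -0.07  2.18 -0.05  0.79  1.63]
```

>>> apply_moves(
  dp=[
    [-0.006, 0, -0.002],
    [-0.006, 0, 0],
    [-0.006, 0, 0],
    [-0.006, 0, 0],
    [-0.006, 0, 0],
    [-0.006, 0, 0],
    [-0.006, 0, 0],
    [-0.006, 0, 0],
    [-0.003, 0, 0],
    [-0.002, 0, 0],
  ],
  twist=[
    [0, 0, 0],
    [0, 0, 0],
    [0, 0, 0],
    [0, 0, 0],
    [0, 0, 0],
    [0, 0, 0],
    [0, 0, 0],
    [0, 0, 0],
    [0, 0, 0],
    [0, 0, 0],
  ],
  fingers=[1, 1, 1, 1, 1, 1, 1, 1, 1, 1],
)

```text
time: 18.3
position: [0.5592, 0.0433, 0.2319]
tool_rot: [-0.18, 2.673, 0.045]
ft_force: [-2.0, -1.3, -3.6]
grip_width: 0.005
grip_force: 1.8
```

```bash
python3 -c "
from h import *
st()"
```

```text
u,n,y mm [ 39.9  49.2 -66.8] Fn -2.2 Fu -3.6 Fy -1.0 tw [ 0.001 -0.008 -0.002] per-mm in: tool dp [-0.008 -0.001  1.   ] down: [ 1.    -0.002  0.008] t 18.3 q [-0.03 -0.2  -0.08  2.06 -0.04  0.82  1.61]
```

>>> apply_moves(
  dp=[
    [-0.0015, 0, 0],
    [-0.0015, 0, 0],
    [-0.0015, 0, 0],
    [-0.001, 0, 0],
  ],
  twist=[
    [0, 0, 0],
    [0, 0, 0],
    [0, 0, 0],
    [0, 0, 0],
  ],
  fingers=[1, 1, 1, 1],
)

```text
time: 18.7
position: [0.5618, 0.0437, 0.2332]
tool_rot: [-0.18, 2.678, 0.045]
ft_force: [-11.6, -1.8, -1.2]
grip_width: 0.003
grip_force: 5.5
```

```bash
python3 -c "
from h import *
st()"
```

```text
u,n,y mm [ 42.8  49.1 -66.8] Fn 4.3 Fu -11.0 Fy -0.2 tw [ 0.001 -0.013 -0.003] per-mm in: tool dp [-0.013 -0.001  1.   ] down: [ 1.    -0.003  0.013] t 18.7 q [-0.03 -0.2  -0.08  2.05 -0.04  0.83  1.61]
```

>>> apply_moves(
  dp=[
    [0.015, 0, 0],
    [0.015, 0, 0],
    [0, 0, -0.03],
    [0, 0, -0.03],
    [0, 0, -0.03],
    [0, 0, 0],
    [0, -0.045, -0.01],
    [0, -0.045, -0.01],
    [0, -0.045, -0.01],
    [0, -0.045, 0],
  ],
  twist=[
    [0, 0, 0],
    [0, 0, 0],
    [0, 0, 0],
    [0, 0, 0],
    [0, 0, 0],
    [0, 0.1, 0],
    [0, 0.1, 0],
    [0, 0.1, 0],
    [0, 0.1, 0],
    [0, 0, 0],
  ],
  fingers=[1, 1, 1, 1, 1, 1, 1, 1, 1, 1],
)

```text
time: 19.7
position: [0.5476, -0.1439, 0.3285]
tool_rot: [-0.215, 3.086, 0.009]
ft_force: [0.8, 0.8, -0.7]
grip_width: 0.005
grip_force: 0.0
```

```bash
python3 -c "
from h import *
st()
a=get_image('scene')[150:350,220:440,::-1];b=get_image('top')[180:330,200:420,::-1]
a=cv2.resize(a,(660,600));b=cv2.resize(b,(660,450))
cv2.imwrite('pics/s2.png',a);cv2.imwrite('pics/t2.png',b)"
```

```text
u,n,y mm [  50.8  152.  -250.7] Fn -1.0 Fu 0.5 Fy 0.7 tw [ 0.003 -0.423  0.002] per-mm in: tool dp [-0.411 -0.003  0.912] down: [0.912 0.001 0.411] t 19.7 q [ 0.21  0.08  0.01  1.53 -0.02  1.49  1.93]
```

View pics/s2.png

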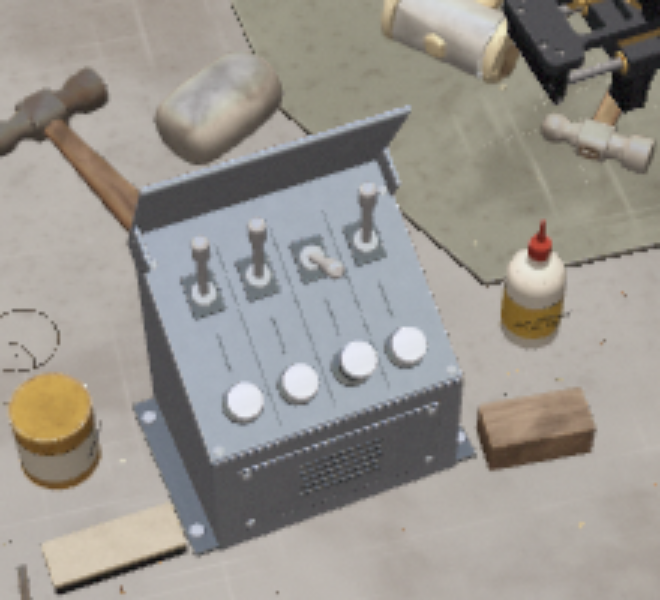

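View pics/t2.png

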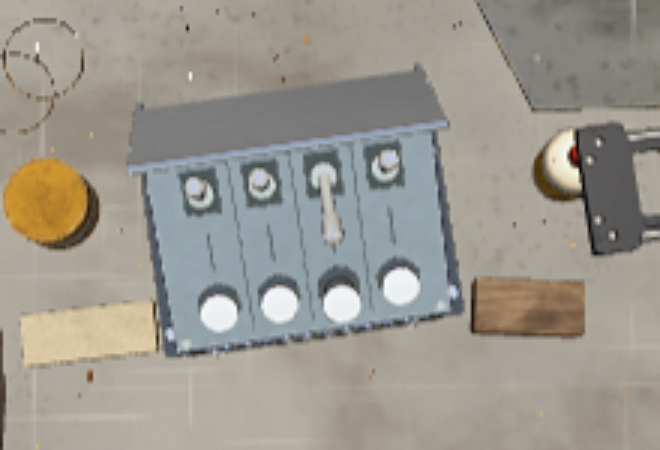

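Levers 1, 2 and 4 are up and lever 3 is down. Plunger 3 stands part-way, the other three are home, the bystanders haven't moved, and the hand is clear of the bank.

```bash
python3 -c "
from bench import ctrl
print(ctrl.close_job())"
```

```text
the job is handed in; nothing more can be done
None
```

Job handed in: lines 1, 2 and 4 ran home and their levers are up; line 3 jammed at about 15 mm, so I left its plunger there and its lever down.

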